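# Balance a glaze test tile on the checking stand

## Robot

A 6-joint arm with a two-finger parallel gripper is mounted at the origin on the work surface. World frame = base frame: x ahead of the robot, y to its left, z up, the work surface at z = 0. Lengths are in m, angles in degrees, forces in N, time in s.
With the tool pointing down it reaches from about 0.4 to 0.825 m from the base axis. Payload 7 kg.
Tool frame: the origin (TCP) lies midway between the tips of the shut fingers; the grasp point (between the pads) lies 19 mm behind it; z points along the fingers, y is the line along which they close (so a half turn about z gives the same grasp; the last joint's range is limited). The gripper opens to 88 mm and grips with 3 to 60 N. Pads are 19 mm wide; open, the fingers measure 130 mm over their backs; the gripper's body (78 mm by 193 mm) begins 47 mm behind the grasp point.
Start: joints at [-57.29, 20.546, 0.682, 0, -70.136, -16.507], TCP at [0.188, -0.648, 0.227] pointing down, gripper open.
Joint ranges: [-176.03, 176.03], [-82.01, 121.73], [-58.28, 71.71], [-173.87, 95.51], [-174.79, -0.11], [-173.66, 173.66]. Speed limits (degrees/s): [136.94, 136.94, 172.46, 180, 180, 180].

## Interface

Orientations are given as [roll, pitch, yaw] about the fixed x, y, z axes, in that order (R = Rz(yaw) Ry(pitch) Rx(roll)).
In Python, from plant import telemetry, viewer, workorder gives the robot as it stands. The module is installed in compiled form; this text tells all that it offers.
- The arm moves only by the tool carry_out, never from a script. Its argument "rows" is a list of rows, each a list of 6 numbers: the shift along the tool's x, y, z in m, then the turn, a rotation vector about the tool's x, y, z in rad. In form: [[tx, ty, tz, ax, ay, az], ...]. A call has 1 to 8 rows; each row is the pose to reach, as a shift and turn from the pose commanded when the call began, along the tool's axes at that moment; what a row does not reach only later rows make up. A row lasts 1/8 s, in which the tool goes at most 62.5 mm and 10.7 degrees, less where a joint would pass 70% of its speed; a pose out of reach is approached as far as the arm can. A call with a gripper value outside its range is refused whole. "grip" is the gripper's target within -1 to 1 (fully open at 1, half-way at 0, shut at -1), set as the call begins (left out, the last holds). The fingers move at their own pace and stop on an object; the grip force is fixed at half the most. Time passes only in rows, so rows that repeat a pose let the fingers close. It gives the time, the measured TCP pose, the force, the opening and the grip force at its end, in the units of the state.
- telemetry.get_obs(): the state, without advancing time (a new reading comes with each control period).
- viewer.snapshot(name): name is "scene" or "side" or "wrist"; returns the picture (384x512x3 uint8, red, green, blue); there is no depth.
- viewer.camera_info(name): a dict with "intrinsics" (3x3 intrinsics, pixels), "extrinsics" (4x4, takes a point from camera to world coordinates); the wrist camera has in their place "tool_from_camera" (4x4, takes a point from camera to tool coordinates, whose origin is the TCP and whose axes are the flange's). Camera axes: x right, y down, z forward; pixel columns grow to the right and rows downward; lengths in m; the calibration is good to about 2 mm. A picture is of the moment at which its call begins: read the wrist's pose just before it. camera_info takes no time and is no camera call.
- workorder.close_job(): hands the job in; it is judged then, once.
The state is a dict: "clock": time; "joint_pos": joint angles; "qvel": joint speeds; "tau": joint torques, N m; "tool_pos": TCP position; "orientation": TCP orientation; "force": force on the tool from outside, world axes, zero at the start; "moment": the same for the moment, N m; "opening": finger opening in m; "gripper_force": force on a finger pad.
Only numpy, scipy, OpenCV 4.12 (cv2) and the standard library are available. Lean on these libraries where they do the work, as an engineer would, in place of code of your own. Each camera call takes 0.05 s, during which the arm holds its last target. There are 200 camera calls.

## Task

Take the green test tile out of the rack and push it, bare clay foot first, fully home and centred into the sprung clip of the leaning board on the checking stand. Then, keeping hold of the tile, swing the board up to its balance point, where board and tile stand upright, and finish with the program still gripping the tile there, motionless, so that it falls neither way. Never let the board tip far past upright, and leave the other tiles, the bowl, the jar and the cup where they are.

Things in the scene. Friction and masses are not known exactly. Their poses are not given: they have to be found in the camera images.
- tile_green: Green glazed test tile to load, 8 mm thick (its x), 56 wide (its y), 105 tall (its z), 60 to 120 g; lowest 20 mm bare terracotta. Origin: centre of its underside. Stands loosely upright in a rack slot: slot floor 8 mm, slot walls 30 mm above the table, so its top is 113 mm up. Either face may go to the clip's jaw.
- tile_blue: Blue tile of the same size in the rack, origin and axes as the green one; to be left alone (moves of up to 30 mm are forgiven).
- tile_white: White tile of the same size in the rack, origin and axes as the green one; to be left alone.
- rack: Fixed low wooden rack, 70 x 232 x 30 mm, with one row of three tile places 72 mm apart along its y; the tiles' faces look along its x. Which tile is in which place varies. Origin at the centre of its underside.
- hinge (a point): Centre of the board's hinge axis, 45 mm above the table, between the steel cheeks of the fixed stand (base 150 x 150 x 12 mm). Frame fixed to the stand: y is the hinge axis, z up, x away from the robot. At rest the board leans to -x, towards the robot.
- seat (a point): Centre of the ledge on the board, 50 mm from the hinge, moving with it. z: along the board, out of the clip; y: along the hinge; x: square to both. A tile fully home has its origin here, axes along these. Board (110 mm wide, open in the middle) lies from 4 mm to +x, sprung jaw (30 mm wide, red lip) on -x. Flared lips reach 58 mm past the ledge, lead in a foot 4 mm off; 47 mm of tile stay free.
- board (a joint): Hinge of the board, rad. 0: at rest on its front stop, leaning 0.55 rad from upright to the stand's -x; grows as it swings up, turning about the stand's +y. 0.55: upright and balanced, with or without the tile; 1.10: fallen to the far stop. Swings freely; the 0.38 kg board falls either way if let go.
- jaw (a joint): Hinge of the sprung jaw, rad: 0 shut (6 mm gap), grows as it opens; about 0.06 with a tile between. The tile itself wedges it open: pushing in takes some 5 to 12 N along the board, then the jaw grips it with about 3 N. The board stays on its stop while pushed along its own direction.
- bowl: Loose pale bowl, 100 mm across, 45 mm high, beyond the rack; bystander. Origin under its centre.
- jar: Loose amber glass jar, 64 mm across, 90 mm high, left of the stand; bystander. Origin under its centre.
- cup: Loose terracotta cup, 76 mm across, 75 mm high, left of the stand; bystander. Origin under its centre.
Not all that is in view belongs to the job. Of the things that look like the part that bears hinge, take the one that is nearest to the robot's base at the start.

How it is judged (in metres and radians):
On the way:
1. the green tile is fully home in the clip, the board still leaning at rest (z of tile_green in the frame of seat between -0.004 and 0.004 m and x of tile_green in the frame of seat between -0.004 and 0.004 m and y of tile_green in the frame of seat between -0.012 and 0.012 m and angle between the z axis of tile_green and the z axis of seat, either way round below 0.12 rad and value of joint jaw above 0.03 rad and value of joint board below 0.2 rad), for 0.2 s.
At the end, for the whole second after the job is handed in: Robot's fingers still grip the green tile (over 2 N); board within 0.07 rad of its balance point (joint 0.48 to 0.62) and still (under 0.05 rad/s); tile fully home in the sprung clip (within 4 mm of the ledge and the clip's plane, 12 mm of the middle, 0.12 rad of the board's direction) (z of tile_green in the frame of seat between -0.004 and 0.004 m and x of tile_green in the frame of seat between -0.004 and 0.004 m and y of tile_green in the frame of seat between -0.012 and 0.012 m and angle between the z axis of tile_green and the z axis of seat, either way round below 0.12 rad and value of joint jaw above 0.03 rad and value of joint board between 0.48 and 0.62 rad and velocity of joint board between -0.05 and 0.05 rad/s and contact force between the fingers and tile_green above 2 N); the arm keeps its last pose, push and grip.
It fails at once if the board tips far past upright (over 0.25 rad) (value of joint board above 0.8 rad).
It fails at once if another tile, the bowl, the jar or the cup is shifted by more than 30 mm (distance of any of tile_blue, tile_white, bowl, jar, cup from where it was at the start of the episode above 0.03 m).
It also fails if it takes over 48 s, if anything falls off the work surface, if the arm or the gripper's body presses on something with over 40 N, if the wrist force passes 120 N, or if a joint passes its speed limit or range.

## Working session

There is one attempt and no reset: what is moved stays moved. The work goes in short steps, Python scripts to look and compute and a tool call to move; the robot and the scene stay as the last step left them, time stands still between calls to the robot, and variables do not carry over. Pictures are saved under pics/ and viewed, at most 10 in all, crops included, and the job is handed in when it is done.

Besides the shell and the picture viewer there is one more tool, called as name(argument=value, ...) on one line, values as JSON. carry_out: Moves the arm, as the interface text tells. Its arguments: {"type":"object","properties":{"rows":{"type":"array"},"grip":{"type":"number"}},"required":["rows"]}

```bash
mkdir -p pics; cat > h.py <<'E'
import numpy as np, cv2
from plant import telemetry, viewer, workorder
from scipy.spatial.transform import Rotation as R
np.set_printoptions(precision=4,suppress=True)
def snap(n,f):
    im=viewer.snapshot(n); cv2.imwrite(f,cv2.cvtColor(im,cv2.COLOR_RGB2BGR)); return im
def cam(n,obs=None):
    c=viewer.camera_info(n)
    if 'extrinsics' in c: return np.array(c['intrinsics']),np.array(c['extrinsics'])
    o=obs or telemetry.get_obs(); T=np.eye(4);T[:3,:3]=R.from_euler('xyz',o['orientation'],degrees=True).as_matrix();T[:3,3]=o['tool_pos']
    return np.array(c['intrinsics']),T@np.array(c['tool_from_camera'])
def ray(KT,u,v):
    K,T=KT; d=T[:3,:3]@np.linalg.inv(K)@[u,v,1]; return T[:3,3],d/np.linalg.norm(d)
def onz(KT,u,v,z):
    o,d=ray(KT,u,v); return o+d*(z-o[2])/d[2]
def proj(KT,p):
    K,T=KT; q=K@(T[:3,:3].T@(np.asarray(p)-T[:3,3])); return q[:2]/q[2]
def tri(r1,r2):
    (a,d),(b,e)=r1,r2; s=np.linalg.lstsq(np.c_[d,-e],b-a,rcond=None)[0]
    p,q=a+s[0]*d,b+s[1]*e; return (p+q)/2,np.linalg.norm(p-q)
E
python3 - <<'E'
from h import *
print(telemetry.get_obs())
a=[]
for n in ("scene","side","wrist"):
    im=snap(n,f"pics/{n}0.png"); a.append(im); K,T=cam(n); print(n,K,T)
s=cv2.cvtColor(np.hstack(a[:2]),cv2.COLOR_RGB2BGR)
cv2.imwrite("pics/s0big.png",cv2.resize(cv2.imread("pics/scene0.png"),(800,600)))
cv2.imwrite("pics/d0big.png",cv2.resize(cv2.imread("pics/side0.png"),(800,600)))
E
```

```text
{'clock': 0.0, 'joint_pos': array([-57.2908,  20.5896,   0.6327,  -0.0197, -70.1353, -16.5047]), 'qvel': array([-0.0936, -0.0173,  0.0229, -0.0415,  0.0004, -0.0246]), 'tau': array([ -0.0024, -58.2718,  29.3063,   6.997 ,   0.007 ,  -0.0002]), 'tool_pos': array([ 0.1882, -0.6477,  0.2256]), 'orientation': array([ 179.9063,   -0.0085, -163.8021]), 'force': array([ 0.3372,  0.7791, -0.8618]), 'moment': array([-0.0343, -0.0352,  0.0599]), 'gripper_force': 0.0, 'opening': 0.08755777560151803}
scene [[449.8406   0.     259.2877]
 [  0.     449.8406 188.9216]
 [  0.       0.       1.    ]] [[-0.7018  0.4836 -0.5231  1.2556]
 [ 0.7123  0.4893 -0.5032  0.6734]
 [ 0.0126 -0.7257 -0.6879  0.9338]
 [ 0.      0.      0.      1.    ]]
side [[389.3034   0.     253.1346]
 [  0.     389.3034 186.9316]
 [  0.       0.       1.    ]] [[-0.896  -0.3226  0.3052  0.3382]
 [-0.4441  0.6449 -0.622   0.6296]
 [ 0.0039 -0.6929 -0.7211  0.7372]
 [ 0.      0.      0.      1.    ]]
wrist [[287.162    0.     251.8867]
 [  0.     287.162  189.3395]
 [  0.       0.       1.    ]] [[-0.2776  0.9178  0.2838  0.11  ]
 [ 0.9607  0.2649  0.083  -0.6721]
 [ 0.001   0.2957 -0.9553  0.3831]
 [ 0.      0.      0.      1.    ]]
```

View pics/s0big.png

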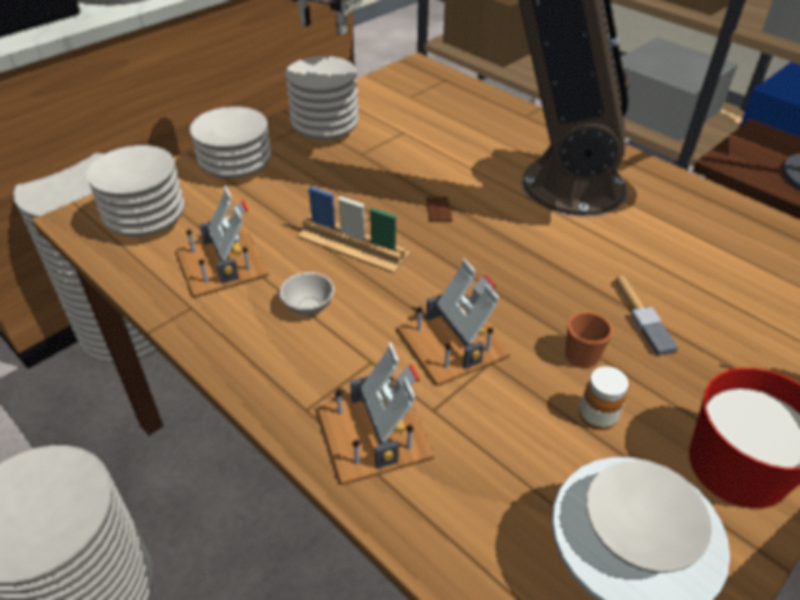

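View pics/d0big.png

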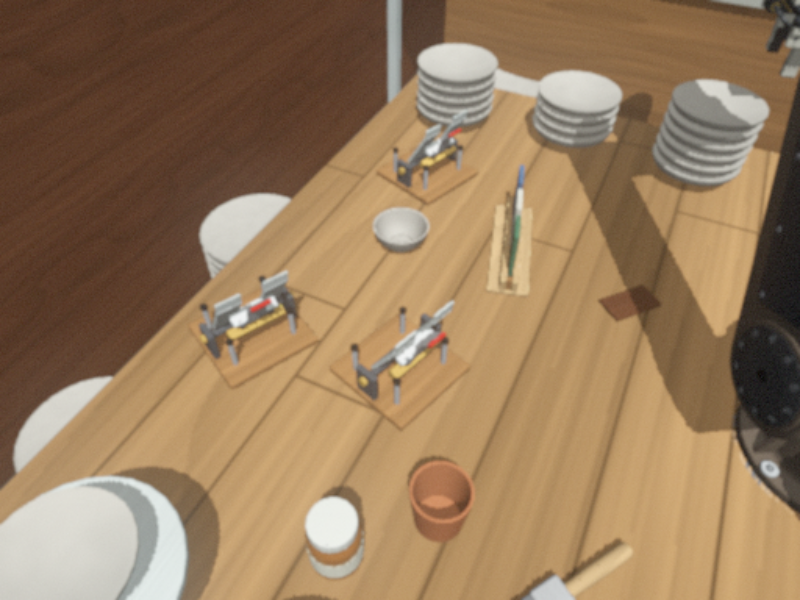

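The nearest stand is the middle one. In the 800 px scene view its base corners are at about (403,333), (437,379) and (508,354), and in the side view at (332,367), (402,427) and (469,367). The green tile is at (383,228) in the scene view and (515,240) in the side view, in the rack place nearest the stand.

```bash
python3 - <<'E'
from h import *
S=800/512
C={n:cam(n) for n in("scene","side")}
for n,pts in (("side",[(332,367),(402,427),(469,367)]),("scene",[(403,333),(437,379),(508,354)])):
    print(n,"base"); 
    for u,v in pts: print(onz(C[n],u/S,v/S,.012))
# green tile
cen={}
for n in C:
    im=cv2.imread(f"pics/{n}0.png"); h=cv2.cvtColor(im,cv2.COLOR_BGR2HSV)
    m=cv2.inRange(h,(60,90,30),(90,255,200)); k,l,st,ce=cv2.connectedComponentsWithStats(m)
    i=1+np.argmax(st[1:,4]); print(n,st[i],ce[i])
    c=max(cv2.findContours((l==i).astype(np.uint8),0,1)[0],key=cv2.contourArea)
    q=cv2.approxPolyDP(c,2.5,True)[:,0]; print(q.tolist())
    for u,v in q: print('  at top z',onz(C[n],u,v,.113), 'at 28+', onz(C[n],u,v,.03))
# rack in scene: corners by eye
for u,v in ((299,236),(395,267),(405,251)): print("rack",onz(C["scene"],u/S,v/S,.03))
for u,v in ((496,205),(489,290),(527,293),(532,208)): print("rackside",onz(C["side"],u/S,v/S,.03))
print("hinge axis ends")
s=[(433,308),(473,353)]
# red lip
for n in C:
    im=cv2.imread(f"pics/{n}0.png"); h=cv2.cvtColor(im,cv2.COLOR_BGR2HSV)
    m=cv2.inRange(h,(0,150,90),(5,255,255))|cv2.inRange(h,(172,150,90),(180,255,255)); k,l,st,ce=cv2.connectedComponentsWithStats(m)
    for i in range(1,k):
        if st[i,4]>5 and st[i,4]<300: print(n,st[i],ce[i])
a=[cv2.resize(cv2.imread("pics/scene0.png")[150:250,245:345],(400,400),interpolation=2),cv2.resize(cv2.imread("pics/side0.png")[180:280,205:305],(400,400),interpolation=2)]
cv2.imwrite("pics/crop1.png",np.hstack(a))
E
```

```text
side base
[0.6609 0.1836 0.012 ]
[0.524  0.2286 0.012 ]
[0.4797 0.0931 0.012 ]
scene base
[0.628  0.0659 0.012 ]
[0.6633 0.1819 0.012 ]
[0.5331 0.2314 0.012 ]
scene [238 134  14  25 268] [244.791  145.9328]
[[238, 134], [239, 154], [251, 158], [251, 139]]
  at top z [ 0.5045 -0.143   0.113 ] at 28+ [ 0.4286 -0.2256  0.03  ]
  at top z [ 0.5687 -0.0711  0.113 ] at 28+ [ 0.4993 -0.1464  0.03  ]
  at top z [ 0.5567 -0.0339  0.113 ] at 28+ [ 0.4861 -0.1054  0.03  ]
  at top z [ 0.4939 -0.0975  0.113 ] at 28+ [ 0.4169 -0.1755  0.03  ]Traceback (most recent call last):
  File "<stdin>", line 12, in <module>
    return _wrapfunc(a, 'argmax', axis=axis, out=out, **kwds)
    return bound(*args, **kwds)
ValueError: attempt to get argmax of an empty sequence
```

carry_out(rows=[[-0.391,0.396,-0.13,0,0,-1.5],[-0.391,0.396,-0.13,0,0,-1.5],[-0.391,0.396,-0.13,0,0,-1.5],[-0.391,0.396,-0.13,0,0,-1.5],[-0.391,0.396,-0.13,0,0,-1.5],[-0.391,0.396,-0.13,0,0,-1.5],[-0.391,0.396,-0.13,0,0,-1.5],[-0.391,0.396,-0.13,0,0,-1.5]], grip=1)

```text
clock: 1.15
tool_pos: [0.4205, -0.2181, 0.3409]
orientation: [-180.0, -0.0, -77.5]
force: [1.0, -0.6, -0.5]
opening: 0.0877
gripper_force: 0.0
```

```bash
python3 - <<'E'
from h import *
o=telemetry.get_obs(); snap("wrist","pics/w1.png"); print(o['tool_pos'],o['orientation'])
cv2.imwrite("pics/w1big.png",cv2.resize(cv2.imread("pics/w1.png"),(800,600),interpolation=2))
E
```

```text
[ 0.4205 -0.2181  0.3409] [-179.9685   -0.0045  -77.4975]
```

View pics/w1big.png

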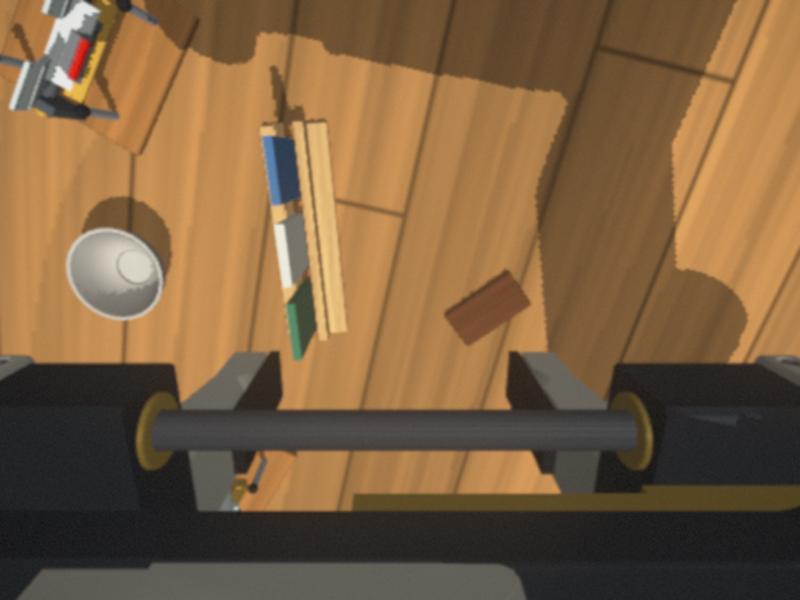

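The wrist view shows the rack with tiles blue (280,170), white (290,250) and green (300,320). The upper edge of the green tile runs from (288,303) to (300,358), and the rack's right edge from (326,120) to (345,330).

```bash
cat >> h.py <<'E'
def green(im): # rgb
    h=cv2.cvtColor(im,cv2.COLOR_RGB2HSV); m=cv2.inRange(h,(60,70,25),(95,255,255))
    k,l,st,ce=cv2.connectedComponentsWithStats(m); i=1+np.argmax(st[1:,4])
    return (l==i).astype(np.uint8),st[i]
E
python3 - <<'E'
from h import *
o=telemetry.get_obs(); W=cam("wrist",o); S=800/512
print("cam",W[1][:3,3])
im=cv2.cvtColor(cv2.imread("pics/w1.png"),cv2.COLOR_BGR2RGB)
p=lambda u,v,z:onz(W,u/S,v/S,z)
print("rack right edge",p(326,120,.03),p(345,330,.03))
print("rack left end",p(262,125,.03),'mid',p(305,122,.03))
for n,(a,b,c,d) in dict(blue=((263,138),(274,204),(293,137),(299,202)),white=((275,222),(284,286),(0,0),(0,0)),green=((288,303),(295,358),(312,278),(300,358))).items(): print(n,p(*a,.113),p(*b,.113))
for nm,lo,hi in (("blue",(100,90,30),(125,255,255)),("green",(60,70,25),(95,255,255))):
    m=cv2.inRange(cv2.cvtColor(im,cv2.COLOR_RGB2HSV),lo,hi); k,l,st,ce=cv2.connectedComponentsWithStats(m);i=1+np.argmax(st[1:,4])
    c=cv2.findContours((l==i).astype(np.uint8),0,1)[0][0]; q=cv2.approxPolyDP(c,1.5,True)[:,0]
    print(nm,st[i]); 
    for u,v in q: print(u,v,onz(W,u,v,.113))
crop=im[170:235,165:240]; cv2.imwrite("pics/c2.png",cv2.resize(cv2.cvtColor(crop,cv2.COLOR_RGB2BGR),(600,520),interpolation=2))
E
```

```text
cam [ 0.4408 -0.294   0.5   ]
rack right edge [ 0.5146 -0.3122  0.03  ] [ 0.4533 -0.1003  0.03  ]
rack left end [ 0.575  -0.2934  0.03  ] mid [ 0.5343 -0.3057  0.03  ]
blue [ 0.5491 -0.2838  0.113 ] [ 0.5324 -0.2333  0.113 ]
white [ 0.5292 -0.2184  0.113 ] [ 0.5127 -0.1635  0.113 ]
green [ 0.5067 -0.1485  0.113 ] [ 0.4915 -0.0959  0.113 ]
blue [169  88  21  42 626]
169 88 [ 0.5483 -0.2844  0.113 ]
174 127 [ 0.5348 -0.2375  0.113 ]
179 129 [ 0.528  -0.2365  0.113 ]
185 121 [ 0.5219 -0.2485  0.113 ]
186 123 [ 0.5202 -0.2463  0.113 ]
189 120 [ 0.517 -0.251  0.113]
186 90 [ 0.5268 -0.2869  0.113 ]
green [184 194   9  36 154]
186 194 [ 0.5043 -0.1489  0.113 ]
184 197 [ 0.5064 -0.1438  0.113 ]
190 229 [ 0.4898 -0.0965  0.113 ]
192 222 [ 0.4888 -0.1082  0.113 ]
188 195 [ 0.5013 -0.148   0.113 ]
```

View pics/c2.png

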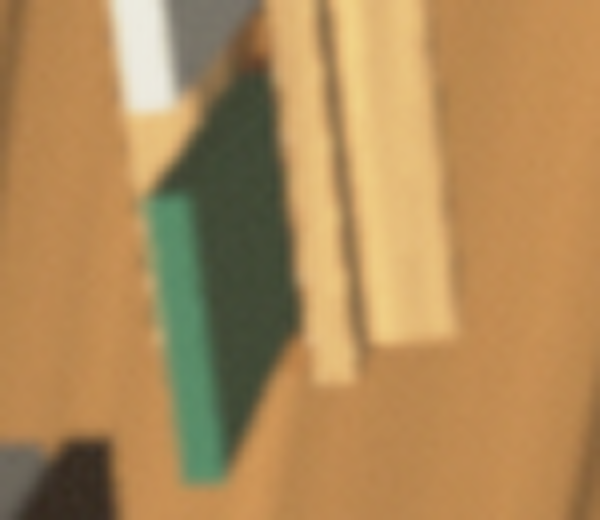

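The crop shows the top face of the green tile, with crop corners (148,197), (190,193), (228,480) and (185,483).

```bash
python3 - <<'E'
from h import *
W=cam("wrist")
P=np.array([onz(W,164.5+u/8,169.5+v/8,.113) for u,v in ((148,197),(190,193),(228,480),(185,483))]);print(P)
print(P.mean(0), np.linalg.norm(P[0]-P[3]),np.linalg.norm(P[1]-P[2]),np.linalg.norm(P[0]-P[1]))
d=(P[3]-P[0]+P[2]-P[1]);print(np.degrees(np.arctan2(-d[0],d[1])))
E
```

```text
[[ 0.5084 -0.1477  0.113 ]
 [ 0.5013 -0.1502  0.113 ]
 [ 0.4854 -0.0967  0.113 ]
 [ 0.493  -0.0943  0.113 ]]
[ 0.497  -0.1222  0.113 ] 0.05561593905528012 0.05577831676857711 0.0075441917161781025
16.3605981325678
```

carry_out(rows=[[-0.0771,-0.0954,0.1,0,0,-0.068],[-0.0771,-0.0954,0.1,0,0,-0.068],[-0.0771,-0.0954,0.181,0,0,-0.068],[-0.0771,-0.0954,0.181,0,0,-0.068],[-0.0771,-0.0954,0.225,0,0,-0.068],[-0.0771,-0.0954,0.265,0,0,-0.068],[-0.0771,-0.0954,0.265,0,0,-0.068],[-0.0771,-0.0954,0.265,0,0,-0.068]])

```text
clock: 2.2
tool_pos: [0.4981, -0.1247, 0.0766]
orientation: [-179.9, -0.0, -73.9]
force: [0.3, -0.2, 0.8]
opening: 0.0878
gripper_force: 0.0
```

carry_out(rows=[[0,0,0,0,0,0],[0,0,0,0,0,0],[0,0,0,0,0,0],[0,0,0,0,0,0],[0,0,0,0,0,0],[0,0,0,0,0,0]], grip=-1)

```text
clock: 2.95
tool_pos: [0.4972, -0.1246, 0.0752]
orientation: [180.0, 0.0, -74.0]
force: [-0.7, 0.4, 0.2]
opening: 0.0329
gripper_force: 0.0
```

carry_out(rows=[[0,0,0,0,0,0],[0,0,0,0,0,0],[0,0,0,0,0,0],[0,0,0,0,0,0],[0,0,0,0,0,0],[0,0,0,0,0,0]])

```text
clock: 3.7
tool_pos: [0.4962, -0.1248, 0.0752]
orientation: [179.9, 0.0, -74.0]
force: [-4.7, -1.8, 5.2]
opening: 0.0079
gripper_force: 30.0
```

carry_out(rows=[[0,0,-0.02,0,0,0],[0,0,-0.05,0,0,0],[0,0,-0.1,0,0,0],[0,0,-0.15,0,0,0],[-0.05,-0.02,-0.2,0,0,0.08],[-0.1,-0.04,-0.23,0,0,0.16],[-0.15,-0.06,-0.26,0,0,0.25],[-0.2,-0.08,-0.285,0,0,0.35]])

```text
clock: 4.7
tool_pos: [0.5189, 0.0868, 0.3595]
orientation: [-179.8, 0.1, -94.2]
force: [0.7, 0.1, -1.4]
opening: 0.0079
gripper_force: 30.0
```

carry_out(rows=[[-0.06,0,0,0,0,0.1],[-0.12,0.01,0,0,0,0.2],[-0.16,0.015,0,0,0,0.226],[-0.16,0.015,0,0,0,0.226],[-0.16,0.015,0,0,0,0.226]])

```text
clock: 5.32
tool_pos: [0.5147, 0.2456, 0.3576]
orientation: [-180.0, 0.0, -106.9]
force: [0.3, -0.6, -1.0]
opening: 0.0079
gripper_force: 30.0
```

```bash
python3 - <<'E'
from h import *
o=telemetry.get_obs(); snap("wrist","pics/w2.png"); print(o['tool_pos'],o['orientation'],o['opening']); np.save("w2T.npy",cam("wrist",o)[1])
snap("side","pics/side2.png");snap("scene","pics/scene2.png")
cv2.imwrite("pics/w2big.png",cv2.resize(cv2.imread("pics/w2.png"),(800,600),interpolation=2))
E
```

```text
[0.5147 0.2456 0.3576] [-179.9888    0.0287 -106.9084] 0.007939574563851824
```

View pics/w2big.png

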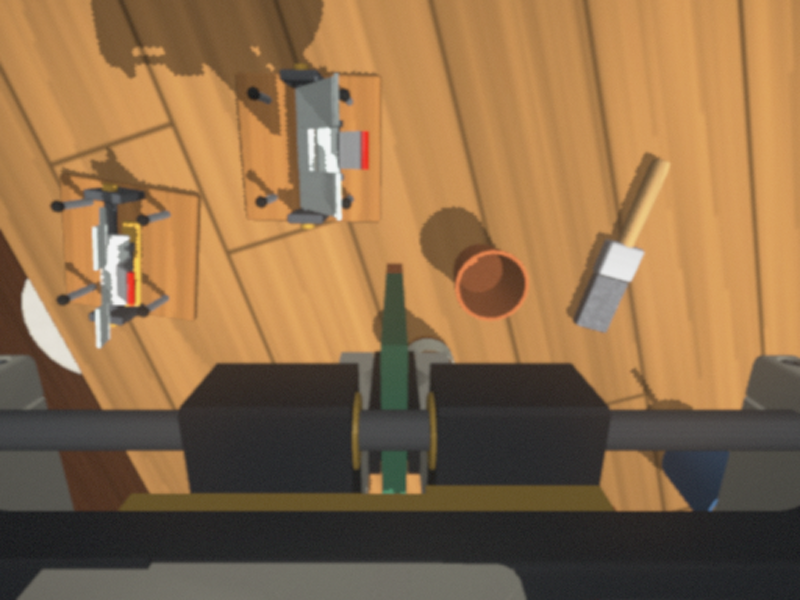

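The stand is seen nearly from above: base corners (237,74), (380,73), (380,220) and (246,218), cheeks at (300,75) and (307,218), red lip at (365,150). I'll zoom in for precision.

```bash
python3 - <<'E'
from h import *
c=cv2.imread("pics/w2.png")[38:150,140:260]; cv2.imwrite("pics/c3.png",cv2.resize(c,(642,600),interpolation=2))
print(642/120,600/112)
W=(np.array(viewer.camera_info("wrist")['intrinsics']),np.load("w2T.npy")); S=800/512
print("cam",W[1][:3,3])
P=np.array([onz(W,u/S,v/S,.012) for u,v in((237,74),(380,73),(380,220),(246,218))]);print(P,P.mean(0))
for a in range(4): e=P[(a+1)%4]-P[a]; print(np.linalg.norm(e),np.degrees(np.arctan2(e[1],e[0])))
E
```

```text
5.35 5.357142857142857
cam [0.4902 0.1669 0.5148]
[[0.6189 0.0437 0.012 ]
 [0.4795 0.0853 0.012 ]
 [0.5243 0.2271 0.012 ]
 [0.6663 0.1814 0.012 ]] [0.5723 0.1343 0.012 ]
0.14547286234951043 163.3794427083683
0.1486948050409895 72.499167155386
0.1491858698982004 -17.840493031800246
0.14562320918474517 -108.96760785118438
```

View pics/c3.png

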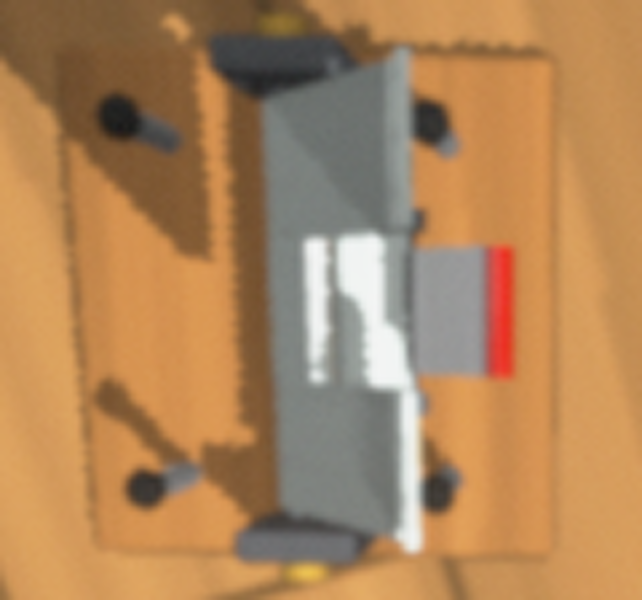

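Crop: bolts of the hinge axis are at (280,20) and (305,572), the red lip spans (488..515, 246..377), and the base corners are (57,48), (550,50), (552,553) and (98,550).

```bash
python3 - <<'E'
from h import *
W=(np.array(viewer.camera_info("wrist")['intrinsics']),np.load("w2T.npy"))
px=lambda x,y:(139.5+x/5.35,37.5+y/5.357)
P=np.array([onz(W,*px(*q),.012) for q in((57,48),(550,50),(552,553),(98,550))]);print(P.mean(0),(P[0]+P[2])/2,(P[1]+P[3])/2)
for a in range(4): e=P[(a+1)%4]-P[a]; print(np.linalg.norm(e),np.degrees(np.arctan2(e[1],e[0])))
B=np.array([onz(W,*px(*q),.045) for q in((280,20),(305,572))]);e=B[1]-B[0];print("bolts",B,B.mean(0),np.linalg.norm(e),np.degrees(np.arctan2(e[1],e[0]))-90)
# predict lip & board given hinge H and yaw
for H,y in ((B.mean(0),-17.5),(np.r_[P.mean(0)[:2],.045],-17.5)):
    Rz=R.from_euler('z',y,degrees=True).as_matrix(); Rs=Rz@R.from_euler('y',-.55).as_matrix()
    seat=H+Rs@[0,0,.05]
    q=lambda p:(proj(W,seat+Rs@np.array(p))-[139.5,37.5])*[5.35,5.357]
    print("seat",seat,"lip tip",q([-.004,-.015,.058]),q([-.004,.015,.058]),"board top",q([.004,-.055,.058]),q([.004,.055,.058]), "ledge ends", q([.0,-.055,0]),q([0,.055,0]))
# lip red triangulated between wrist and side/scene
def red(im):
    h=cv2.cvtColor(im,cv2.COLOR_BGR2HSV); return cv2.inRange(h,(0,150,90),(5,255,255))|cv2.inRange(h,(172,150,90),(180,255,255))
Rr={"wrist":ray(W,*px(501.5,311.5))}
for n in("side","scene"):
    k,l,st,ce=cv2.connectedComponentsWithStats(red(cv2.imread(f"pics/{n}0.png")))
    for i in range(1,k):
        if 5<st[i,4]<300:
            p,g=tri(Rr["wrist"],ray(cam(n),*ce[i])); print(n,st[i],ce[i],p,g)
E
```

```text
[0.5732 0.134  0.012 ] [0.5729 0.1342 0.012 ] [0.5735 0.1338 0.012 ]
0.14633409276133588 162.80533850614177
0.14840492781651723 72.69756639876762
0.1477155652476365 -17.365825704690575
0.1479726945723325 -107.83741977240187
bolts [[0.5506 0.0615 0.045 ]
 [0.5967 0.2062 0.045 ]] [0.5736 0.1338 0.045 ] 0.151933387730023 -17.659722452921983
seat [0.5487 0.1417 0.0876] lip tip [473.8945 237.9467] [475.8659 372.6241] board top [438.8076  43.8734] [448.95   544.2707] ledge ends [353.1446  79.7177] [368.7212 519.109 ]
seat [0.5483 0.1419 0.0876] lip tip [475.7682 238.1614] [477.6939 372.8285] board top [440.77    44.1061] [450.7406 544.4643] ledge ends [354.8626  79.9198] [370.3061 519.281 ]
side [289  83   6   4   8] [291.25   84.125] [0.4998 0.1663 0.4401] 0.011610682451064077
side [161 192  11   7  26] [166.     195.4231] [0.5808 0.2314 0.2633] 0.21128462129354308
side [275 213  10   9  26] [279.6154 217.1923] [0.5113 0.1545 0.1259] 0.0002643519019927175
scene [155 129   3   6   7] [156.1429 131.5714] [0.6672 0.0537 0.3252] 0.3954637277209918
scene [311 177   5   6   6] [313.3333 179.5   ] [0.5108 0.1556 0.1236] 0.0028073035673769602
scene [263 234   5   9  13] [264.8462 238.1538] [ 0.559   0.1045 -0.1319] 0.10704545739464452
scene [477 292  35  10  54] [495.963  298.1667] [0.5163 0.4096 0.1294] 0.5097635179348265
scene [490 304  22  20  94] [501.8404 314.0851] [0.5262 0.4219 0.1186] 0.5357448081697557
```

```bash
cat >> h.py <<'E'
H=np.array([.5735,.1338,.045]); YAW=-17.5
def goal(s,th=0.,dy=0.,L=.067,dx=0.):
    """TCP pose for tile foot s above the ledge, board angle th; L TCP above foot"""
    Rs=(R.from_euler('z',YAW,degrees=True)*R.from_euler('y',th-.55)).as_matrix()
    p=H+Rs@[dx,dy,.05+s+L]
    return p,np.c_[-Rs[:,1],-Rs[:,0],-Rs[:,2]]
def row(p,Rt,o=None):
    o=o or telemetry.get_obs(); R0=R.from_euler('xyz',o['orientation'],degrees=True).as_matrix()
    return np.round(np.r_[R0.T@(p-o['tool_pos']),R.from_matrix(R0.T@Rt).as_rotvec()],4).tolist()
E
python3 - <<'E'
from h import *
for s in(.075,.06): p,Rt=goal(s,dy=-.0023); print(p,row(p,Rt))
E
```

```text
[0.4771 0.1618 0.2087] [0.0902, 0.0119, 0.1493, 0.5496, 0.003, 0.0081]
[0.4846 0.1594 0.1959] [0.0902, 0.0041, 0.1621, 0.5496, 0.003, 0.0081]
```

carry_out(rows=[[0.03,0.004,0.04,0.18,0.001,0.003],[0.06,0.008,0.08,0.36,0.002,0.006],[0.08,0.01,0.11,0.55,0.003,0.008],[0.0902,0.0119,0.135,0.55,0.003,0.008],[0.0902,0.0119,0.1493,0.55,0.003,0.008],[0.0902,0.0119,0.1493,0.55,0.003,0.008],[0.0902,0.0119,0.1493,0.55,0.003,0.008],[0.0902,0.0119,0.1493,0.55,0.003,0.008]])

```text
clock: 6.48
tool_pos: [0.4776, 0.1632, 0.2097]
orientation: [-148.5, 0.1, -107.5]
force: [0.1, -0.5, -0.3]
opening: 0.008
gripper_force: 30.0
```

```bash
python3 - <<'E'
from h import *
for s in(.075,.04,0): p,Rt=goal(s,dy=-.0023); print(row(p,Rt))
print(telemetry.get_obs()['force'])
K=cam("side"); im=snap("side","pics/side3.png"); im2=snap("scene","pics/scene3.png")
H2=lambda s:None
a=[cv2.resize(cv2.imread("pics/scene3.png")[115:235,250:350],(400,480),interpolation=2),cv2.resize(cv2.imread("pics/side3.png")[150:270,205:305],(400,480),interpolation=2)]
cv2.imwrite("pics/crop3.png",np.hstack(a))
E
```

```text
[0.0015, 0.0006, 0.0008, -0.0005, 0.0015, -0.0004]
[0.0015, 0.0006, 0.0358, -0.0005, 0.0015, -0.0004]
[0.0016, 0.0006, 0.0758, -0.0005, 0.0015, -0.0004]
[ 0.1132 -0.4559 -0.3113]
```

View pics/crop3.png

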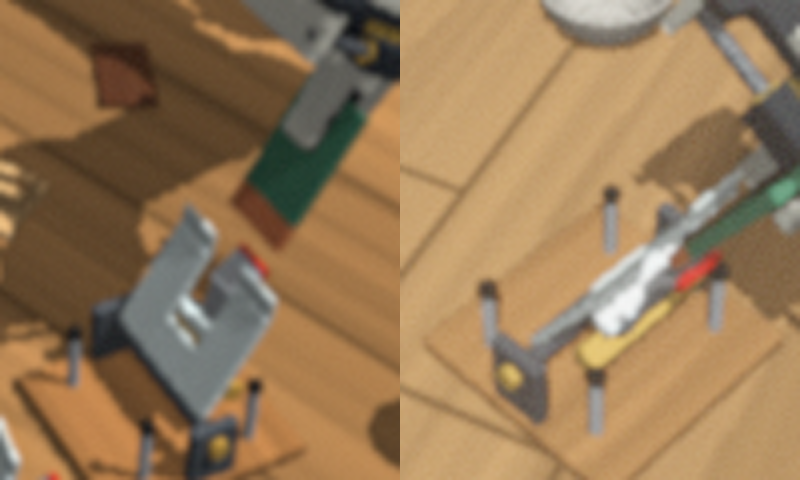

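The tile foot (side crop (680,255)) is lined up between the board and the red lip, and the tile is parallel to the board. Going in.

carry_out(rows=[[0.0015,0.0006,0.01,0,0,0],[0.0015,0.0006,0.02,0,0,0],[0.0015,0.0006,0.03,0,0,0],[0.0015,0.0006,0.036,0,0,0],[0.0015,0.0006,0.036,0,0,0]])

```text
clock: 7.2
tool_pos: [0.4969, 0.1578, 0.1822]
orientation: [-148.9, -0.3, -107.6]
force: [-2.0, 0.3, -0.7]
opening: 0.0077
gripper_force: 30.0
```

carry_out(rows=[[0,0,0.006,0,0,0],[0,0,0.012,0,0,0],[0,0,0.018,0,0,0],[0,0,0.024,0,0,0],[0,0,0.024,0,0,0]])

```text
clock: 7.82
tool_pos: [0.5121, 0.1577, 0.1674]
orientation: [-149.4, -0.6, -107.7]
force: [0.7, 2.2, -2.2]
opening: 0.0079
gripper_force: 30.0
```

```bash
cat > st.py <<'E'
from h import *
import sys
th=float(sys.argv[1]) if len(sys.argv)>1 else 0.
o=telemetry.get_obs(); p,Rt=goal(0,th,dy=-.0023); print("row to home",row(p,Rt,o)); R0=R.from_euler('xyz',o['orientation'],degrees=True).as_matrix()
print("pos",o['tool_pos'],o['orientation'],"F tool",R0.T@o['force'],"M",R0.T@o['moment'],o['opening'],o['gripper_force'],o['clock'])
E
python3 st.py
```

```text
row to home [0.0064, 0.0076, 0.0219, 0.0161, -0.0107, 0.0014]
pos [0.5121 0.1577 0.1674] [-149.407    -0.5674 -107.7474] F tool [-2.346   1.0872  1.9024] M [-2.4074 -1.1716  0.1057] 0.007925761182825657 30.005078315734863 7.825
```

```bash
python3 - <<'E'
from h import *
snap("side","pics/side4.png"); snap("scene","pics/scene4.png"); o=telemetry.get_obs(); print(o['tool_pos'],o['force'],o['moment'],o['joint_pos'],o['qvel'])
a=[cv2.resize(cv2.imread("pics/scene4.png")[135:235,260:340],(400,500),interpolation=2),cv2.resize(cv2.imread("pics/side4.png")[160:260,225:305],(400,500),interpolation=2)]
cv2.imwrite("pics/crop4.png",np.hstack(a))
E
```

```text
[0.5118 0.1576 0.1674] [ 0.8323  2.1656 -3.5456] [1.7685 2.1318 0.4801] [  48.2031   -0.0473  -58.2393   58.7472  -33.2048 -116.5818] [ 0.1994 -0.1887 -0.0366 -0.2365 -0.2637 -0.0356]
```

View pics/crop4.png

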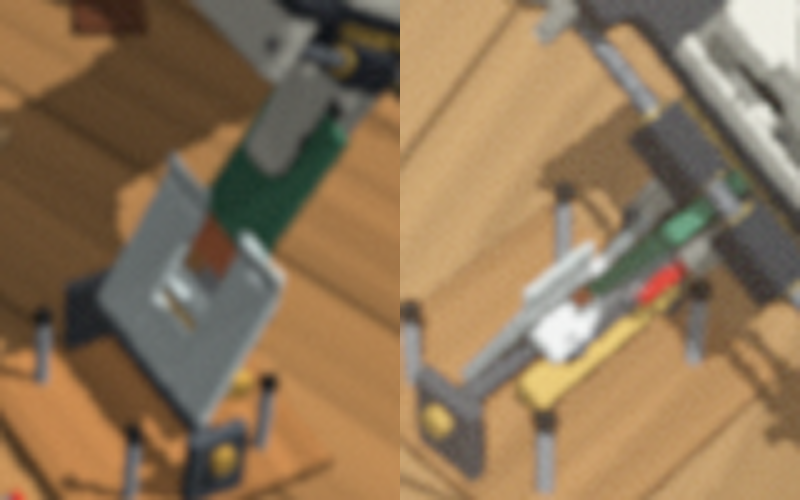

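Joint 3 has hit its limit (-58.2°), so the arm cannot follow this outward-tilted pose any further. The tile foot is already between jaw and board, about 20 mm short of home. I'll let go and regrip across the tile's width with the tool vertical.

carry_out(rows=[[0,0,0.024,0,0,0],[0,0,0.024,0,0,0],[0,0,0.024,0,0,0],[0,0,0.024,0,0,0]])

```text
clock: 8.43
tool_pos: [0.5263, 0.1573, 0.1516]
orientation: [-149.9, -0.8, -107.8]
force: [0.2, 5.4, -7.1]
opening: 0.0081
gripper_force: 30.0
```

```bash
python3 st.py
```

```text
row to home [0.0105, 0.0113, 0.0016, 0.025, -0.0152, 0.0022]
pos [0.5263 0.1573 0.1516] [-149.915    -0.8145 -107.8364] F tool [-5.3349  4.8212  5.3109] M [-3.9734 -2.0275  0.0193] 0.00814903278681131 30.00203400850296 8.425
```

carry_out(rows=[[0,0,0,0,0,0],[0,0,0,0,0,0],[0,0,0,0,0,0],[0,0,0,0,0,0],[0,0,0,0,0,0],[0,0,0,0,0,0]], grip=0.4)

```text
clock: 9.18
tool_pos: [0.5273, 0.1567, 0.1529]
orientation: [-149.8, -0.8, -107.9]
force: [-0.1, -0.6, 0.4]
opening: 0.0594
gripper_force: 0.0
```

carry_out(rows=[[0,0,-0.01,0,0,0],[0,0,-0.03,0,0,0],[0,0,-0.07,0,0,0],[0,0,-0.12,0,0,0],[0,0,-0.16,-0.1,0,0],[0,0,-0.2,-0.2,0,0],[0,0,-0.2,-0.38,0,0],[0,0,-0.2,-0.55,0,0]])

```text
clock: 10.18
tool_pos: [0.4318, 0.1919, 0.3274]
orientation: [178.5, -0.5, -107.7]
force: [-0.2, -0.6, -0.4]
opening: 0.061
gripper_force: 0.0
```

```bash
python3 - <<'E'
from h import *
o=telemetry.get_obs(); print(o['tool_pos'],o['orientation'],o['joint_pos'],o['force'])
W=cam("wrist",o); print(W[1][:3,3]); snap("wrist","pics/w5.png");snap("side","pics/side5.png"); snap("scene","pics/scene5.png")
for n in("side","scene"):
  m,st=green(cv2.cvtColor(cv2.imread(f"pics/{n}5.png"),cv2.COLOR_BGR2RGB)); print(n,st,cv2.approxPolyDP(max(cv2.findContours(m,0,1)[0],key=len),2,True)[:,0].tolist())
a=[cv2.resize(cv2.imread("pics/scene5.png")[135:235,260:340],(400,500),interpolation=2),cv2.resize(cv2.imread("pics/side5.png")[160:260,225:305],(400,500),interpolation=2)]
cv2.imwrite("pics/crop5.png",np.hstack(a))
E
```

```text
[0.4318 0.1919 0.3274] [ 178.4628   -0.5197 -107.6809] [ 46.887   -1.0588 -12.3904  -1.1838 -79.8    -64.3537] [-0.165  -0.6107 -0.4008]
[0.4109 0.1137 0.4854]
side [275 198  20  17  74] [[294, 198], [275, 213], [278, 214]]
scene [301 159  26  30 366] [[316, 159], [301, 183], [305, 188], [310, 180], [316, 184], [326, 171]]
```

View pics/crop5.png

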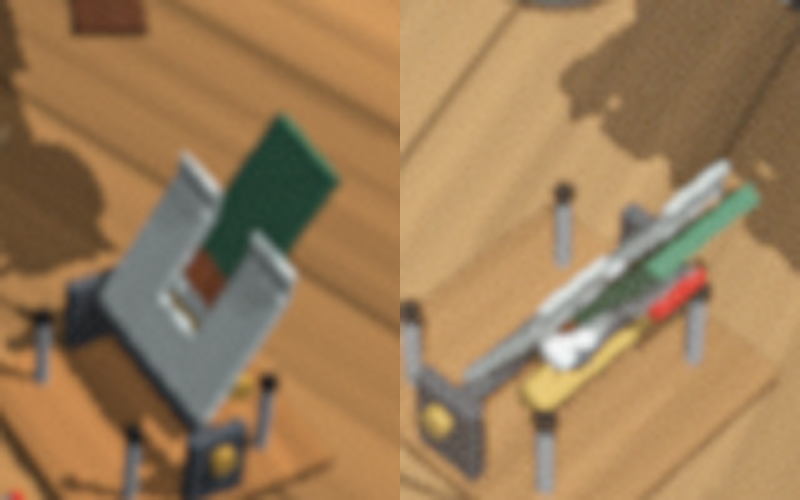

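The tile stays in the clip by itself. In the scene crop its top corners are at (283,115) and (338,183), and its foot shows just above the ledge. In the side crop its top end is at (757,188) and the board is at rest.

```bash
cat >> h.py <<'E'
def seatfr(p,th=0.):
    Rs=(R.from_euler('z',YAW,degrees=True)*R.from_euler('y',th-.55)).as_matrix(); return Rs.T@(np.asarray(p)-H)-[0,0,.05]
E
python3 - <<'E'
from h import *
S=cam("scene");D=cam("side")
# wrist view: tile top
o=telemetry.get_obs(); W=cam("wrist",o)
m,st=green(cv2.cvtColor(cv2.imread("pics/w5.png"),cv2.COLOR_BGR2RGB)); print("wrist",st,cv2.approxPolyDP(max(cv2.findContours(m,0,1)[0],key=len),1.5,True)[:,0].tolist())
# scene corners intersect with seat plane x=0.004 (back face), given board at rest
Rs=(R.from_euler('z',YAW,degrees=True)*R.from_euler('y',-.55)).as_matrix()
def onx(C,u,v,x):
    a,d=ray(C,u,v); a=Rs.T@(a-H)-[0,0,.05]; d=Rs.T@d; return a+d*(x-a[0])/d[0]
for n,(u,v) in dict(TL=(283,115),TR=(338,183),footwinL=(200,250),arm=(185,155),arm2=(255,235)).items(): print(n,onx(S,259.5+u/5,134.5+v/5,.004))
q=(260-.5+310/5,135-.5+147/5); r=ray(D,224.5+357/5,159.5+188/5); print("tri top mid",[seatfr(x) if np.size(x)==3 else x for x in tri(ray(S,*q),r)])
c=cv2.imread("pics/w5.png"); 
E
```

```text
wrist [177 149  10  49 344] [[177, 149], [181, 197], [186, 197], [184, 150]]
TL [ 0.004  -0.0136  0.1095]
TR [0.004  0.0416 0.1053]
footwinL [ 0.004  -0.0111  0.0213]
arm [ 0.004  -0.0567  0.0523]
arm2 [0.004  0.015  0.0514]
tri top mid [array([-0.0049, -0.0084,  0.1087]), np.float64(0.026587939918646303)]
```

```bash
cat >> h.py <<'E'
def goal2(g,y,th=0.,tilt=.2,up=0.):
    """across-width grip: grasp point g above ledge, at y; tool z leans outward by tilt"""
    Rz=R.from_euler('z',YAW,degrees=True).as_matrix()
    Rs=Rz@R.from_euler('y',th-.55).as_matrix(); Rv=Rz@R.from_euler('y',-tilt).as_matrix()
    return H+Rs@[0,y,.05+g]-Rv[:,2]*(.019-up), np.c_[Rv[:,0],-Rv[:,1],-Rv[:,2]]
E
python3 - <<'E'
from h import *
W=cam("wrist")
Rs=(R.from_euler('z',YAW,degrees=True)*R.from_euler('y',-.55)).as_matrix()
for u,v in ((177,149),(181,197),(186,197),(184,150)):
    a,d=ray(W,u,v); a=Rs.T@(a-H)-[0,0,.05]; d=Rs.T@d; print(a+d*(.107-a[2])/d[2])
p,Rt=goal2(.088,.012,up=.13); print(p,row(p,Rt))
E
```

```text
[ 0.0071 -0.026   0.107 ]
[0.0073 0.0266 0.107 ]
[0.0017 0.0276 0.107 ]
[-0.0004 -0.0242  0.107 ]
[0.4873 0.1736 0.2714] [-0.0024, -0.0569, 0.0522, 0.1886, 0.1632, -1.5743]
```

```bash
python3 - <<'E'
from h import *
W=cam("wrist");S=cam("scene");D=cam("side")
print(telemetry.get_obs()['tool_pos'],telemetry.get_obs()['qvel'])
for a,b in (((316.1,157.5),(177,149)),((327.1,171.1),(181.5,198))):
    p,g=tri(ray(S,*a),ray(W,*b)); print("S-W",p,seatfr(p),g)
p,g=tri(ray(D,296,197),ray(W,180.5,198)); print("D-W",seatfr(p),g)
im=cv2.imread("pics/w5.png")[90:230,120:270]; cv2.imwrite("pics/c6.png",cv2.resize(im,(750,600 if 0 else 700))[:600])
E
```

```text
[0.434  0.1895 0.325 ] [ 3.4358 -2.7051 -4.4838  3.0056  1.8299 -2.9395]
S-W [0.4912 0.1369 0.1788] [ 0.0023 -0.0218  0.1056] 0.011096641446967606
S-W [0.5092 0.1893 0.174 ] [0.0009 0.0336 0.1007] 0.0098028519955142
D-W [0.0129 0.0108 0.1532] 0.01981980106838735
```

carry_out(rows=[[0,0,0,0,0,0],[0,0,0,0,0,0],[0,0,0,0,0,0],[0,0,0,0,0,0]])

```text
clock: 10.82
tool_pos: [0.4317, 0.1903, 0.3258]
orientation: [178.7, -0.8, -107.8]
force: [0.2, 0.2, -0.5]
opening: 0.0612
gripper_force: 0.0
```

```bash
python3 - <<'E'
from h import *
o=telemetry.get_obs(); W=cam("wrist",o); im=snap("wrist","pics/w6.png"); print(o['tool_pos'],o['orientation'],o['qvel'])
im=cv2.resize(im,None,fx=4,fy=4,interpolation=2)
m,st=green(im); c=max(cv2.findContours(m,0,1)[0],key=len)
q=(cv2.approxPolyDP(c,6,True)[:,0]+.5)/4-.5; print(q.tolist())
S=cam("scene")
Q=q
def near(f): return Q[np.argmin(f)]
tl=near(Q[:,0]+Q[:,1]); bl=near(Q[:,0]-Q[:,1])
for a,b in (((316.1,157.5),tl),((327.1,171.1),bl)):
    p,g=tri(ray(S,*a),ray(W,*b)); print("S-W",b,p,seatfr(p),g)
# red lip in wrist as check
h=cv2.cvtColor(im,cv2.COLOR_RGB2HSV); r=cv2.inRange(h,(0,150,90),(5,255,255))|cv2.inRange(h,(172,150,90),(180,255,255)); k,l,s2,ce=cv2.connectedComponentsWithStats(r)
for i in range(1,k):
    if s2[i,4]>200: 
        u=(ce[i]+.5)/4-.5; print("red",s2[i]/4,u, seatfr(onz(W,*u,.1255)))
for (x,y,z) in ((.004,-.028,.105),(.004,.028,.105),(-.004,.028,.105),(-.004,-.028,.105)):
    print("pred W",proj(W,H+(R.from_euler('z',YAW,degrees=True)*R.from_euler('y',-.55)).as_matrix()@[x,y,z+.05]),"S",proj(S,H+(R.from_euler('z',YAW,degrees=True)*R.from_euler('y',-.55)).as_matrix()@[x,y,z+.05]))
E
```

```text
[0.4317 0.1903 0.3258] [ 178.7355   -0.7976 -107.8326] [-0.4548  0.319   0.2707 -0.1861  0.0176  0.0021]
[[179.625, 150.375], [177.375, 156.625], [178.875, 159.375], [176.875, 160.625], [179.125, 164.125], [181.125, 197.625], [185.125, 200.375], [187.875, 198.375], [185.625, 153.375]]
S-W [179.625 150.375] [0.4893 0.1385 0.1779] [-0.0002 -0.0209  0.106 ] 0.006176054577034392
S-W [181.125 197.625] [0.5083 0.1898 0.1736] [-0.0001  0.0339  0.1009] 0.008035064718032305
red [ 26.5 241.5   6.   11.5 216. ] [ 29.1267 246.5735] [ 0.1666  0.1135 -0.0577]
pred W [177.2822 145.7259] S [312.2208 155.7808]
pred W [181.3716 196.3434] S [324.0546 168.0909]
pred W [188.2643 195.1191] S [326.0749 168.5305]
pred W [184.5861 145.1222] S [314.2328 156.2613]
```

```bash
python3 - <<'E'
from h import *
p,Rt=goal2(.088,.005,up=.13); print(p,row(p,Rt))
E
```

```text
[0.4852 0.1669 0.2714] [0.0052, -0.0592, 0.0531, 0.1859, 0.1632, -1.5685]
```

carry_out(rows=[[0.005,-0.059,0.053,0.186,0.163,-1.568],[0.005,-0.059,0.053,0.186,0.163,-1.568],[0.005,-0.059,0.053,0.186,0.163,-1.568],[0.005,-0.059,0.053,0.186,0.163,-1.568],[0.005,-0.059,0.053,0.186,0.163,-1.568],[0.005,-0.059,0.053,0.186,0.163,-1.568],[0.005,-0.059,0.053,0.186,0.163,-1.568],[0.005,-0.059,0.053,0.186,0.163,-1.568]], grip=1)

```text
clock: 11.88
tool_pos: [0.4853, 0.167, 0.2714]
orientation: [-179.6, -11.0, -22.2]
force: [-0.3, 0.2, 0.5]
opening: 0.0874
gripper_force: 0.0
```

carry_out(rows=[[0.005,-0.004,0.003,0,0,-0.1],[0,0,0,0,0,0],[0,0,0,0,0,0],[0,0,0,0,0,0],[0,0,0,0,0,0]])

```text
clock: 12.5
tool_pos: [0.4855, 0.1669, 0.2713]
orientation: [-179.6, -10.9, -22.6]
force: [-0.6, -0.4, 0.8]
opening: 0.0879
gripper_force: 0.0
```

```bash
python3 - <<'E'
from h import *
o=telemetry.get_obs(); print(o['tool_pos'],o['orientation'],o['joint_pos'],o['qvel'])
for u in (.13,0): p,Rt=goal2(.088,.005,up=u); print(p,row(p,Rt))
E
```

```text
[0.4855 0.1669 0.2713] [-179.6353  -10.8988  -22.5596] [ 48.7335  -1.6402 -26.1947  11.5614 -62.0504  13.6116] [-0.1269  0.1303 -0.007  -0.0869  0.0685 -0.2443]
[0.4852 0.1669 0.2714] [-0.0002, 0.0001, -0.0002, 0.0108, 0.0095, -0.0867]
[0.5098 0.1591 0.144 ] [0.0009, -0.0014, 0.1298, 0.0108, 0.0095, -0.0867]
```

carry_out(rows=[[0,0,0,0.01,0.01,-0.087],[0.001,-0.001,0.03,0.01,0.01,-0.087],[0.001,-0.001,0.06,0.01,0.01,-0.087],[0.001,-0.001,0.08,0.01,0.01,-0.087],[0.001,-0.001,0.1,0.01,0.01,-0.087],[0.001,-0.001,0.115,0.01,0.01,-0.087],[0.001,-0.001,0.13,0.01,0.01,-0.087],[0.001,-0.001,0.13,0.01,0.01,-0.087]])

```text
clock: 13.5
tool_pos: [0.5093, 0.1581, 0.1428]
orientation: [179.8, -11.4, -17.5]
force: [-0.4, -0.3, 0.3]
opening: 0.0874
gripper_force: 0.0
```

carry_out(rows=[[0,0,0,0,0,0],[0,0,0,0,0,0]])

```text
clock: 13.75
tool_pos: [0.51, 0.1591, 0.1446]
orientation: [-180.0, -11.5, -17.5]
force: [-0.8, -0.2, -0.1]
opening: 0.0878
gripper_force: 0.0
```

```bash
python3 - <<'E'
from h import *
o=telemetry.get_obs(); print(o['tool_pos'],o['orientation'],o['joint_pos'],o['force'])
p,Rt=goal2(.088,.005); print(p,row(p,Rt))
E
```

```text
[0.51   0.1591 0.1446] [-179.9751  -11.5236  -17.5394] [ 45.4951   6.2035 -37.2215  15.3232 -42.301   15.9875] [-0.8336 -0.1894 -0.1341]
[0.5098 0.1591 0.144 ] [-0.0003, 0.0, 0.0005, -0.0003, -0.0011, -0.0007]
```

carry_out(rows=[[0,0,0,0,0,0],[0,0,0,0,0,0],[0,0,0,0,0,0],[0,0,0,0,0,0],[0,0,0,0,0,0],[0,0,0,0,0,0],[0,0,0,0,0,0]], grip=-1)

```text
clock: 14.62
tool_pos: [0.5098, 0.1588, 0.144]
orientation: [180.0, -11.5, -17.5]
force: [-1.5, 0.4, 1.9]
opening: 0.0559
gripper_force: 29.9
```

```bash
python3 - <<'E'
from h import *
o=telemetry.get_obs(); print(o['tool_pos'],o['orientation'],o['force'],o['moment'],o['opening'],o['gripper_force'])
for y in (.0,):
  p,Rt=goal2(.088,y); print("y0",row(p,Rt)); p,Rt=goal2(.084,y); print("push4",row(p,Rt))
E
```

```text
[0.5098 0.1588 0.144 ] [179.9846 -11.4994 -17.545 ] [-1.5328  0.416   1.9421] [0.5608 0.7807 0.0389] 0.055895199134679045 29.918096959590912
y0 [-0.0001, 0.0047, -0.0001, 0.0004, -0.0007, -0.0008]
push4 [0.0013, 0.0047, 0.0037, 0.0004, -0.0007, -0.0008]
```

carry_out(rows=[[0,0.0025,0,0,0,0],[0,0.005,0,0,0,0],[0.0005,0.005,0.001,0,0,0],[0.001,0.005,0.002,0,0,0],[0.001,0.005,0.003,0,0,0],[0.001,0.005,0.003,0,0,0]])

```text
clock: 15.38
tool_pos: [0.5093, 0.1528, 0.1419]
orientation: [179.9, -11.5, -17.6]
force: [-9.1, 0.6, 13.8]
opening: 0.0554
gripper_force: 30.0
```

```bash
cat > st2.py <<'E'
from h import *
import sys
g,th,tilt=map(float,sys.argv[1:4])
o=telemetry.get_obs(); p,Rt=goal2(g,0,th,tilt); print("pos",o['tool_pos'],"row",row(p,Rt,o),"Fseat",(R.from_euler('z',YAW,degrees=True)*R.from_euler('y',th-.55)).as_matrix().T@o['force'],"M",o['moment'],o['opening'],o['gripper_force'])
E
python3 st2.py .085 0 .2
```

```text
pos [0.5093 0.1528 0.1419] row [0.0, -0.0012, 0.0004, 0.0018, -0.0006, -0.0011] Fseat [-0.3011 -2.1084 16.429 ] M [ 0.1273  3.0258 -0.2234] 0.05539205087715489 29.980683624744415
```

carry_out(rows=[[0.0005,0,0.001,0,0,0],[0.0007,0,0.002,0,0,0],[0.0007,0,0.002,0,0,0],[0.0007,0,0.002,0,0,0]])

```text
clock: 15.88
tool_pos: [0.5099, 0.152, 0.1416]
orientation: [179.9, -11.5, -17.6]
force: [-23.5, 0.8, 34.6]
opening: 0.0556
gripper_force: 30.0
```

```bash
python3 st2.py .083 0 .2; python3 - <<'E'
from h import *
snap("side","pics/side7.png"); snap("scene","pics/scene7.png"); snap("wrist","pics/w7.png")
a=[cv2.resize(cv2.imread("pics/scene7.png")[125:235,255:343],(400,500),interpolation=2),cv2.resize(cv2.imread("pics/side7.png")[150:260,217:305],(400,500),interpolation=2)]
cv2.imwrite("pics/crop7.png",np.hstack(a))
E
```

```text
pos [0.5099 0.152  0.1416] row [0.0001, -0.0018, 0.0018, 0.0023, -0.0011, -0.0013] Fseat [-1.2446 -6.348  41.296 ] M [-0.742   7.0112 -0.7321] 0.0555775316667711 30.018916726112366
```

View pics/crop7.png

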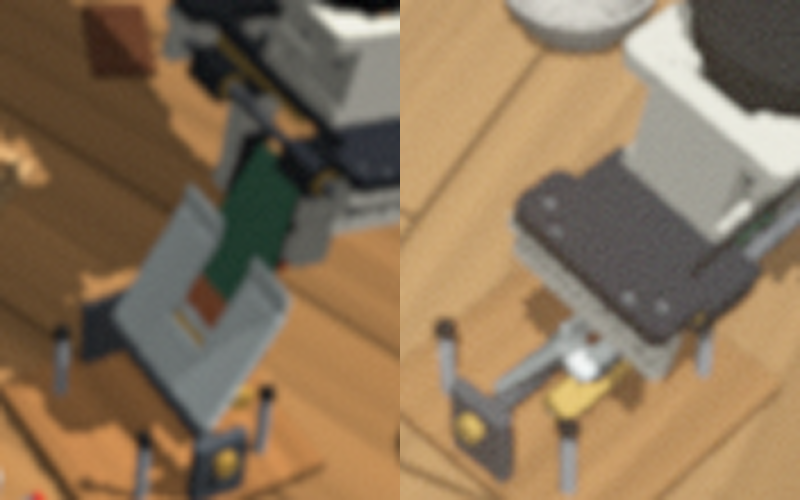

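```bash
python3 - <<'E'
from h import *
S=cam("scene"); im=cv2.cvtColor(cv2.imread("pics/scene7.png"),cv2.COLOR_BGR2RGB)
Rs=(R.from_euler('z',YAW,degrees=True)*R.from_euler('y',-.55)).as_matrix()
P=lambda y,z:proj(S,H+Rs@[.004,y,z+.05])
for y in(-.012,0,.010): # profile along board at fixed y
    print("y",y)
    for z in np.arange(-.012,.032,.002):
        u=P(y,z); c=cv2.getRectSubPix(im,(1,1),tuple(map(float,u)))[0,0]; print("%.3f"%z,u.round(1),c)
E
```

```text
y -0.012
-0.012 [293.1 193.9] [113 106  91]
-0.010 [293.5 193.3] [107 101  87]
-0.008 [293.9 192.7] [104 100  89]
-0.006 [294.2 192.2] [102 101  96]
-0.004 [294.6 191.6] [102 101  98]
-0.002 [295. 191.] [102  97  92]
0.000 [295.4 190.5] [101  90  84]
0.002 [295.7 189.9] [99 81 72]
0.004 [296.1 189.3] [97 76 67]
0.006 [296.5 188.7] [96 73 62]
0.008 [296.8 188.1] [95 70 59]
0.010 [297.2 187.6] [95 69 58]
0.012 [297.6 187. ] [96 70 57]
0.014 [298.  186.4] [95 69 57]
0.016 [298.3 185.8] [91 70 59]
0.018 [298.7 185.3] [83 70 61]
0.020 [299.1 184.7] [73 70 62]
0.022 [299.5 184.1] [60 70 62]
0.024 [299.8 183.5] [54 69 60]
0.026 [300.2 182.9] [53 70 62]
0.028 [300.6 182.3] [56 72 64]
0.030 [301.  181.8] [56 72 64]
y 0
-0.012 [295.4 196.6] [119 110  91]
-0.010 [295.8 196. ] [116 105  83]
-0.008 [296.2 195.5] [113 106  90]
-0.006 [296.5 194.9] [110 108 100]
-0.004 [296.9 194.3] [109 110 106]
-0.002 [297.3 193.8] [107 103  99]
0.000 [297.7 193.2] [105  89  83]
0.002 [298.  192.6] [101  73  63]
0.004 [298.4 192. ] [97 62 45]
0.006 [298.8 191.4] [96 57 38]
0.008 [299.2 190.9] [95 56 35]
0.010 [29
[... 343 characters left out ...]
297.3 198.9] [117 108  90]
-0.010 [297.7 198.4] [114 102  80]
-0.008 [298.1 197.8] [110 101  82]
-0.006 [298.5 197.2] [108 104  94]
-0.004 [298.8 196.6] [106 103  97]
-0.002 [299.2 196.1] [104  95  90]
0.000 [299.6 195.5] [100  82  73]
0.002 [300.  194.9] [97 65 52]
0.004 [300.4 194.3] [94 57 40]
0.006 [300.7 193.7] [93 53 34]
0.008 [301.1 193.2] [94 53 32]
0.010 [301.5 192.6] [95 55 35]
0.012 [301.9 192. ] [96 56 37]
0.014 [302.3 191.4] [94 57 38]
0.016 [302.6 190.8] [88 56 37]
0.018 [303.  190.2] [78 56 39]
0.020 [303.4 189.7] [62 57 41]
0.022 [303.8 189.1] [45 57 43]
0.024 [304.2 188.5] [36 57 45]
0.026 [304.6 187.9] [31 57 44]
0.028 [304.9 187.3] [30 55 43]
0.030 [305.3 186.7] [31 56 44]
```

The tile is home: the terracotta boundary reads at 20 mm and the foot at 0 mm on the board plane, with a stiff stop. Next I'll ease the push and compute the arc rows, which are the same in tool axes for every call.

```bash
python3 - <<'E'
from h import *
p0,R0=goal2(.0848,0,0,.2)
for k in range(1,9):
    d=.1375*k/8; p,Rt=goal2(.0848,0,d,.2-d); print(np.round(np.r_[R0.T@(p-p0),R.from_matrix(R0.T@Rt).as_rotvec()],4).tolist())
Rs=(R.from_euler('z',YAW,degrees=True)*R.from_euler('y',-.55)).as_matrix(); print("board z in tool",R0.T@Rs[:,2])
E
```

```text
[0.0019, 0.0, -0.0008, -0.0, -0.0172, -0.0]
[0.0037, 0.0, -0.0015, 0.0, -0.0344, -0.0]
[0.0056, 0.0, -0.0022, 0.0, -0.0516, 0.0]
[0.0075, -0.0, -0.0029, 0.0, -0.0687, -0.0]
[0.0094, 0.0, -0.0036, 0.0, -0.0859, 0.0]
[0.0113, -0.0, -0.0042, 0.0, -0.1031, -0.0]
[0.0133, 0.0, -0.0048, 0.0, -0.1203, -0.0]
[0.0152, 0.0, -0.0053, 0.0, -0.1375, -0.0]
board z in tool [-0.3429  0.     -0.9394]
```

carry_out(rows=[[-0.0003,0,-0.001,0,0,0],[-0.0006,0,-0.0017,0,0,0],[-0.0006,0,-0.0017,0,0,0],[-0.0006,0,-0.0017,0,0,0]])

```text
clock: 16.52
tool_pos: [0.5093, 0.1521, 0.1415]
orientation: [179.8, -11.5, -17.6]
force: [-7.5, -1.8, 13.2]
opening: 0.0562
gripper_force: 30.0
```

```bash
python3 st2.py .0848 0 .2
```

```text
pos [0.5093 0.1521 0.1415] row [0.0, -0.0018, 0.0002, 0.0029, -0.0005, -0.0012] Fseat [ 1.2817 -3.9685 14.7071] M [-0.7854  2.4021 -0.4593] 0.05615318828293408 30.006411373615265
```

carry_out(rows=[[0.0019,0,-0.0008,0,-0.0172,0],[0.0037,0,-0.0015,0,-0.0344,0],[0.0056,0,-0.0022,0,-0.0516,0],[0.0075,0,-0.0029,0,-0.0687,0],[0.0075,0,-0.0029,0,-0.0687,0]])

```text
clock: 17.15
tool_pos: [0.5159, 0.15, 0.1459]
orientation: [179.8, -7.5, -17.6]
force: [-9.4, -1.5, 14.1]
opening: 0.0559
gripper_force: 30.0
```

```bash
python3 st2.py .0848 0.0687 .1313
```

```text
pos [0.5159 0.15   0.1459] row [-0.0002, -0.0019, 0.0002, 0.003, 0.0002, -0.0018] Fseat [-1.0676 -4.2619 16.4523] M [-0.619   2.7314 -0.2314] 0.055920087977427896 30.002937018871307
```

Tracking well, with a steady push of 16 N along the board. Continuing.

carry_out(rows=[[0.0019,0,-0.0008,0,-0.0172,0],[0.0037,0,-0.0015,0,-0.0344,0],[0.0056,0,-0.0022,0,-0.0516,0],[0.0075,0,-0.0029,0,-0.0687,0],[0.0094,0,-0.0036,0,-0.0859,0],[0.0113,0,-0.0042,0,-0.1031,0],[0.0133,0,-0.0048,0,-0.1203,0],[0.0152,0,-0.0053,0,-0.1375,0]])

```text
clock: 18.15
tool_pos: [0.5295, 0.1456, 0.1533]
orientation: [179.8, 0.4, -17.6]
force: [-4.4, -2.8, 11.9]
opening: 0.0555
gripper_force: 30.0
```

```bash
python3 st2.py .0848 0.2062 -.0062
```

```text
pos [0.5295 0.1456 0.1533] row [-0.0, -0.0019, 0.0003, 0.0027, 0.0005, -0.0013] Fseat [ 0.8602 -4.0113 12.3007] M [-1.0492  1.5978 -0.1681] 0.05548885407355579 30.007054209709167
```

carry_out(rows=[[0.0019,0,-0.0008,0,-0.0172,0],[0.0037,0,-0.0015,0,-0.0344,0],[0.0056,0,-0.0022,0,-0.0516,0],[0.0075,0,-0.0029,0,-0.0687,0],[0.0094,0,-0.0036,0,-0.0859,0],[0.0113,0,-0.0042,0,-0.1031,0],[0.0133,0,-0.0048,0,-0.1203,0],[0.0152,0,-0.0053,0,-0.1375,0]])

```text
clock: 19.15
tool_pos: [0.5441, 0.141, 0.1586]
orientation: [179.8, 8.3, -17.6]
force: [-2.7, -2.8, 11.1]
opening: 0.0559
gripper_force: 30.0
```

```bash
python3 st2.py .0848 0.3437 -.1437
```

```text
pos [0.5441 0.141  0.1586] row [-0.0001, -0.002, 0.0005, 0.0025, 0.0004, -0.0014] Fseat [ 0.5144 -3.4605 11.2076] M [-1.0531  1.0902  0.0278] 0.05594457467177946 30.005815029144287
```

carry_out(rows=[[0.0019,0,-0.0007,0,-0.0172,0],[0.0037,0,-0.0013,0,-0.0344,0],[0.0056,0,-0.0019,0,-0.0516,0],[0.0075,0,-0.0026,0,-0.0687,0],[0.0094,0,-0.0033,0,-0.0859,0],[0.0113,0,-0.0039,0,-0.1031,0],[0.0133,0,-0.0045,0,-0.1203,0],[0.0152,0,-0.005,0,-0.1375,0]])

```text
clock: 20.15
tool_pos: [0.5594, 0.1361, 0.1618]
orientation: [179.8, 16.1, -17.6]
force: [-2.2, -2.7, 12.7]
opening: 0.056
gripper_force: 30.0
```

```bash
python3 st2.py .0848 0.4812 -.2812
```

```text
pos [0.5594 0.1361 0.1618] row [-0.0002, -0.002, 0.0006, 0.0022, 0.0001, -0.0015] Fseat [-0.3889 -3.2806 12.7999] M [-1.0196  0.9252  0.2399] 0.05601930983659377 30.003452003002167
```

carry_out(rows=[[0.0019,0,-0.0008,0,-0.0172,0],[0.0037,0,-0.0015,0,-0.0344,0],[0.0056,0,-0.0022,0,-0.0516,0],[0.0068,0,-0.0026,0,-0.062,0],[0.0075,0,-0.0029,0,-0.0687,0],[0.0075,0,-0.0029,0,-0.0687,0],[0.0075,0,-0.0029,0,-0.0687,0],[0.0075,0,-0.0029,0,-0.0687,0]])

```text
clock: 21.15
tool_pos: [0.567, 0.1337, 0.1625]
orientation: [179.8, 20.0, -17.6]
force: [-1.8, -2.7, 10.9]
opening: 0.0558
gripper_force: 30.0
```

```bash
python3 st2.py .0848 0.55 -.35; python3 - <<'E'
from h import *
S=cam("scene"); im=snap("scene","pics/scene8.png"); snap("side","pics/side8.png")
# terracotta/ green profile and board arm position when upright
Rs=R.from_euler('z',YAW,degrees=True).as_matrix()
for y in(-.005,.005):
  for z in np.arange(-.006,.030,.003):
    u=proj(S,H+Rs@[.004,y,z+.05]); print(y,"%.3f"%z,u.round(1),cv2.getRectSubPix(im,(1,1),tuple(map(float,u)))[0,0])
E
```

```text
pos [0.567  0.1337 0.1625] row [-0.0002, -0.0021, 0.0007, 0.0021, -0.0007, -0.0016] Fseat [-0.8748 -3.0715 10.859 ] M [-0.9441  0.7213  0.2737] 0.05584832041224577 30.002348721027374
-0.005 -0.006 [288.2 195.4] [124 119 113]
-0.005 -0.003 [288.3 194.6] [113 107 103]
-0.005 0.000 [288.3 193.8] [105  94  88]
-0.005 0.003 [288.4 193. ] [97 78 70]
-0.005 0.006 [288.4 192.2] [88 63 50]
-0.005 0.009 [288.5 191.3] [82 53 39]
-0.005 0.012 [288.6 190.5] [76 48 34]
-0.005 0.015 [288.6 189.7] [69 47 33]
-0.005 0.018 [288.7 188.9] [61 47 34]
-0.005 0.021 [288.8 188.1] [50 49 37]
-0.005 0.024 [288.8 187.3] [39 48 36]
-0.005 0.027 [288.9 186.4] [33 49 38]
0.005 -0.006 [290.1 197.7] [127 121 112]
0.005 -0.003 [290.2 196.9] [118 110 102]
0.005 0.000 [290.2 196.1] [106  94  88]
0.005 0.003 [290.3 195.3] [95 77 69]
0.005 0.006 [290.4 194.5] [88 62 52]
0.005 0.009 [290.4 193.7] [83 53 40]
0.005 0.012 [290.5 192.9] [78 50 36]
0.005 0.015 [290.6 192. ] [71 49 37]
0.005 0.018 [290.6 191.2] [60 50 38]
0.005 0.021 [290.7 190.4] [48 50 40]
0.005 0.024 [290.8 189.6] [38 51 41]
0.005 0.027 [290.8 188.7] [36 53 42]
```

The board is upright with the tile seated and a light 11 N push on it. I'll let it settle, then hand in.

carry_out(rows=[[0,0,0,0,0,0],[0,0,0,0,0,0],[0,0,0,0,0,0],[0,0,0,0,0,0],[0,0,0,0,0,0],[0,0,0,0,0,0]])

```text
clock: 22.0
tool_pos: [0.567, 0.1337, 0.1625]
orientation: [179.8, 20.0, -17.6]
force: [-1.8, -3.0, 10.8]
opening: 0.0559
gripper_force: 30.0
```

```bash
python3 st2.py .0848 0.55 -.35; python3 -c "
from plant import workorder; print(workorder.close_job())"
```

```text
pos [0.567  0.1337 0.1625] row [-0.0002, -0.0021, 0.0007, 0.0021, -0.0007, -0.0016] Fseat [-0.8351 -3.4485 10.7765] M [-0.9467  0.7086  0.3077] 0.05589367508998016 30.0023952126503
the job is handed in; nothing more can be done
None
```

I handed the job in at about 22 s (result not reported back): by my measurements the green tile is fully home in the clip, the board stands at its balance point, and the gripper holds the tile still at 30 N.

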